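# Start the sample extruder from its bench console

## Task

Raise the soil-sample extruder's ram from the console on the bench: first switch the mains on by pushing the raised half of the rocker all the way down, then press the long bar-shaped pump key fully in until it stays down, and last press the round flat-topped raise key all the way down and keep holding it; the program finishes while still holding it down. Keep to that order: press neither the square key nor the mushroom-shaped stop button at any time, and leave the tin, the collar and the spacer disc standing where they are. Nothing needs to be picked up; just push with the fingertips.

Things in the scene. Friction and masses are not known exactly. Their poses are not given: they have to be found in the camera images.
- console: Grey box fixed to the bench, 240 (x) x 320 (y) x 60 mm high, -x side to the robot, yaw up to 0.4 rad; origin: centre of underside. On top, parallel to it: near row (x -52 mm) bar, round and square keys at y +100, 0, -100 mm in any order; far row (x +52 mm) rocker and stop button at y +92, -92 mm, either way round, tin between. Caps all light grey on black bezels.
- rocker_raised_half (a point): Mains rocker: V-shaped paddle 60 (console x) x 34 mm, pivot along console y; off: near half level, far half sloping up away from the robot. This point: upper face of the 30 mm long far half, 20 mm out from the pivot; 87 mm above the bench off, 79 on; moves and turns with it. Frame 72 x 46 mm, top at 68 mm. Push straight down here: 2.5 to 4 N of friction, then a hard stop; stays.
- rocker (a joint): rocker angle in rad: 0 off, 0.4 fully on (raised far half pushed down level); stays where left.
- pump_key_top (a point): Pump key: long bar-shaped cap 24 (console x) x 64 (console y) mm, in a 34 x 74 mm black bezel; this point is the centre of its top face, 75 mm above the bench when out, moving with it; bezel top at 65 mm. Pressed straight down 6 mm against about 2.5 N friction to a hard stop, it stays down (no spring).
- pump_key (a joint): pump key travel in m: 0 out, 0.006 fully in; stays where left.
- raise_key_top (a point): Raise key: round flat-topped cap 32 mm across, in a 42 mm round black bezel; this point is the centre of its top face, 75 mm above the bench when out, moving with it; bezel top at 65 mm. Spring key: 1.6 N starts it, 4 N holds it fully down at 6 mm (hard stop); it springs back when let go.
- raise_key (a joint): raise key travel in m: 0 out, 0.006 fully down; springs back.
- lower_key_top (a point): Lower key, not to be pressed: square cap 30 x 30 mm in a 40 mm square black bezel; this point is the centre of its top face, 75 mm above the bench.
- lower_key (a joint): lower key travel in m: 0 out, 0.006 down; springs back.
- stop_key_top (a point): Stop button, not to be pressed: mushroom head 44 mm across on a thin stem; this point is the top of the head, 92 mm above the bench.
- stop_key (a joint): stop button travel in m: 0 out, 0.006 down; springs back.
- tin: Loose small lidded aluminium moisture tin, 45 mm across, 31 mm high, standing on the console's top between rocker and stop button; origin at the centre of its underside. Bystander.
- collar: Loose rusty steel mould collar (ring), 112 mm across, 50 mm high, on the bench beside the console (left or right); origin at the centre of its underside. Bystander.
- spacer: Loose dark steel spacer disc 90 mm across, 30 mm thick, with a 20 mm stud on it, 62 mm high in all, on the bench on the console's other side; origin at the centre of its underside. Bystander.

How it is judged (in metres and radians):
On the way, in this order (a step that is already met when the one before it is completed fails the run):
1. the rocker is on (value of joint rocker above 0.3 rad), for 0.1 s.
2. the pump key is in (value of joint rocker above 0.3 rad and value of joint pump_key above 0.0042 m), for 0.1 s.
3. the raise key is held down (all of step 2 and value of joint raise_key above 0.004 m), for 0.2 s.
At the end, for the whole second after the job is handed in: The rocker is on (over 0.3 of 0.4 rad), the pump key is in (over 4.2 of 6 mm), and the robot holds the round raise key down (over 4 of 6 mm) through the last second; the square key and the stop button are up, and the bystanders are within 15 mm of where they stood (all of step 3 and value of joint each of lower_key, stop_key below 0.0025 m and distance of each of tin, collar, spacer from where it was at the start of the episode below 0.015 m); the arm keeps its last pose, push and grip.
It fails at once if the pump key was pressed (over 3 mm) before the rocker was on (value of joint pump_key above 0.003 m and value of joint rocker below 0.3 rad).
It fails at once if the raise key was pressed (over 3 mm) before the rocker was on and the pump key in (value of joint raise_key above 0.003 m and (value of joint rocker below 0.3 rad or value of joint pump_key below 0.0042 m)).
It fails at once if the square key was pressed (over 2.5 mm) (value of joint lower_key above 0.0025 m).
It fails at once if the stop button was pressed (over 2.5 mm) (value of joint stop_key above 0.0025 m).
It fails at once if a bystander was moved (over 15 mm), lifted or tipped (distance of any of tin, collar, spacer from where it was at the start of the episode above 0.015 m or angle between any of tin, collar, spacer's own z axis and vertical above 0.4 rad).
It also fails if it takes over 42 s, if anything falls off the work surface, if the arm or the gripper's body presses on something with over 40 N, if the wrist force passes 120 N, or if a joint passes its speed limit or range.

## Robot

A 6-joint arm with a two-finger parallel gripper is mounted at the origin on the work surface. World frame = base frame: x ahead of the robot, y to its left, z up, the work surface at z = 0. Lengths are in m, angles in degrees, forces in N, time in s.
With the tool pointing down it reaches from about 0.35 to 0.875 m from the base axis. Payload 4.2 kg.
Tool frame: the origin (TCP) lies midway between the tips of the shut fingers; the grasp point (between the pads) lies 19 mm behind it; z points along the fingers, y is the line along which they close (so a half turn about z gives the same grasp; the last joint's range is limited). The gripper opens to 87 mm and grips with 3 to 60 N. Pads are 19 mm wide; open, the fingers measure 117 mm over their backs; the gripper's body (75 mm by 190 mm) begins 51 mm behind the grasp point.
Start: joints at [87.983, 22.042, 0.453, 0, -68.411, -14.817], TCP at [0.181, 0.598, 0.187] pointing down, gripper open.
Joint ranges: [-179.83, 179.83], [-69.29, 118.12], [-61.27, 80.66], [-181.25, 117.63], [-171.15, -9.14], [-177.46, 177.46]. Speed limits (degrees/s): [159.86, 159.86, 180, 180, 180, 180].

## Interface

Orientations are given as [roll, pitch, yaw] about the fixed x, y, z axes, in that order (R = Rz(yaw) Ry(pitch) Rx(roll)).
In Python, from workcell import env gives the robot as it stands. The module is installed in compiled form; this text tells all that it offers. Calls block until the motion is done:
- env.goto(position, orientation): joint-space move of the TCP to a pose.
- env.move_straight(position, rotation=None, rate=0.15, force_limit=None): straight line of the TCP; rotation=None keeps the orientation; rate is the mean speed in m/s. With force_limit (N) it stops when the force on the tool has changed by that much, and returns True; else False.
- env.set_joints(angles): joint-space move.
- env.gripper_to(opening, grasp_force=None): opening from 0.0 (shut) to 1.0 (fully open); grasp_force is the grip in N (None keeps the last); returns when the fingers have stopped.
- env.dwell(seconds).
- env.inverse_kinematics(position, orientation): joint angles nearest the present ones, or None.
- env.read_state(): the state.
- env.grab_frame(name): name is "scene" or "top" or "wrist"; returns a dict with "image" (400x640x3 uint8, blue, green, red), "fx", "fy", "cx", "cy" (pixels), "position" and "orientation" of the camera in the world. Camera axes: x right, y up, looking along -z (the intrinsics and any distortion apply to the point x, -y, -z); pixel columns grow to the right and rows downward; lengths in m; the calibration is good to about 2 mm. A picture is of the moment at which its call begins. There is no depth.
A pose or a line that the arm cannot do raises env.Unreachable and nothing moves.
- env.close_job(): hands the job in; it is judged then, once.
Trained networks look in a picture, given as the dict that the camera call returned (one of the last four; its "shot" number tells which), for a name from the list of things; names that differ only in an ending like _2 or _b are one class to them, and where a whole thing is asked for, a point or a joint stands for the part that bears it (a point fixed in the world has none). Each returns a list of dicts, best first, with "score" (0 to 1); they miss things now and then, are a little off and sometimes report something else, mostly with a low value. They report only what shows in the picture. A call takes as long as a camera call.
- env.search_frame(picture, thing): "xyz" ([x, y, z] in m, in world coordinates, good to about 4 mm: the middle of the surface that is visible of it).
- env.trace(picture, thing): "mask" (400x640 bool, what is visible of it).
The state is a dict: "clock": time; "joint_positions": joint angles; "qvel": joint speeds; "joint_torque": joint torques, N m; "position": TCP position; "tool_rot": TCP orientation; "force": force on the tool from outside, world axes, zero at the start; "wrist_torque": the same for the moment, N m; "opening": opening from 0.0 (shut) to 1.0 (fully open); "finger_force": force on a finger pad.
Only numpy, scipy, OpenCV 4.12 (cv2) and the standard library are available. Lean on these libraries where they do the work, as an engineer would, in place of code of your own. Each camera call takes 0.05 s, during which the arm holds its last target. There are 200 camera calls.

## Working session

There is one attempt and no reset: what is moved stays moved. The work goes in short steps, each a Python script; the robot and the scene stay as the last script left them, time stands still between calls to the robot, and variables do not carry over. Pictures are saved under pics/ and viewed, at most 10 in all, crops included, and the job is handed in when it is done.

```bash
mkdir -p pics
python3 - <<'E'
from workcell import env
import cv2,numpy as np
for n in ["top","scene"]:
    p=env.grab_frame(n); cv2.imwrite(f"pics/{n}1.png",p["image"])
    print(n,p["position"],p["orientation"],p["fx"],p["cx"],p["cy"],[k for k in p])
    for t in ["console","rocker_raised_half","pump_key_top","raise_key_top","lower_key_top","stop_key_top","tin","collar","spacer"]:
        print(t,[(np.round(d["xyz"],3).tolist(),round(d["score"],2)) for d in env.search_frame(p,t)[:2]])
print(env.read_state())
E
```

```text
top [0.47599549 0.03369703 1.10338851] [  6.19757304   0.98415343 -91.70499037] 498.58524695142654 323.5598299497408 198.24586586665737 ['image', 'fx', 'fy', 'cx', 'cy', 'position', 'orientation', 'shot']
console [([0.582, 0.088, 0.061], 0.83)]
rocker_raised_half [([0.647, -0.001, 0.079], 0.76)]
pump_key_top [([0.535, 0.076, 0.072], 0.75)]
raise_key_top [([0.52, 0.175, 0.073], 0.7)]
lower_key_top [([0.543, -0.018, 0.075], 0.74)]
stop_key_top [([0.626, 0.179, 0.084], 0.74)]
tin [([0.635, 0.091, 0.089], 0.62)]
collar [([0.503, 0.366, 0.042], 0.64), ([0.636, 0.093, 0.092], 0.25)]
spacer [([0.668, -0.145, 0.03], 0.57)]
scene [ 1.31731082 -0.41381991  0.88394549] [ 4.77513666e+01 -5.07844539e-02  5.87987854e+01] 454.6061139293141 315.88054429354577 202.0927188770698 ['image', 'fx', 'fy', 'cx', 'cy', 'position', 'orientation', 'shot']
console [([0.627, 0.053, 0.061], 0.64), ([0.646, -0.006, 0.075], 0.45)]
rocker_raised_half [([0.65, -0.007, 0.076], 0.6)]
pump_key_top [([0.54, 0.074, 0.074], 0.72)]
raise_key_top []
lower_key_top []
stop_key_top [([0.634, 0.174, 0.085], 0.44), ([0.629, 0.052, 0.061], 0.2)]
tin [([0.645, 0.087, 0.086], 0.59)]
collar [([0.508, 0.345, 0.025], 0.98)]
spacer [([0.677, -0.157, 0.028], 0.63)]
{'clock': 1.0, 'joint_positions': array([ 8.79838424e+01,  2.20416172e+01,  4.50704981e-01,  2.54347477e-04,
       -6.84107625e+01, -1.48166618e+01]), 'qvel': array([ 0.02683419,  0.10574268,  0.01725226, -0.00802285,  0.03360893,
       -0.13687998]), 'joint_torque': array([-9.97307216e-04, -3.90473306e+01,  1.87621236e+01,  4.22442108e+00,
        1.55066518e-02, -2.22830317e-05]), 'position': array([0.1809587 , 0.59819421, 0.18693824]), 'tool_rot': array([ 1.79998441e+02, -6.56927728e-04, -1.68327259e+01]), 'force': array([ 0.32039792,  0.10683587, -0.13478335]), 'wrist_torque': array([ 0.01752676, -0.03018672,  0.06488079]), 'finger_force': 0.0, 'opening': 1.0027702764878046}
```

View pics/top1.png

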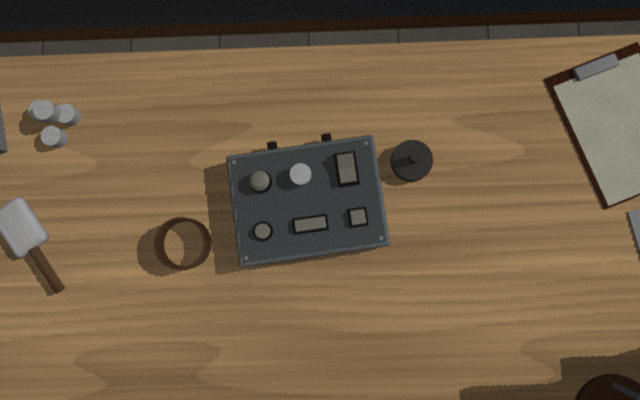

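View pics/scene1.png

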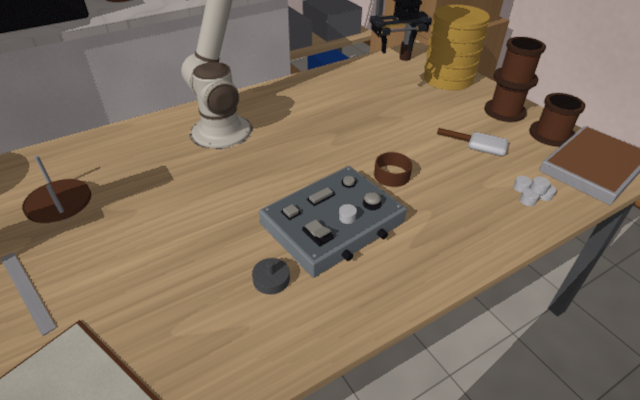

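The top view shows the near row as round (262,231), bar (310,224) and square (358,216). The far row is stop (260,181), tin (300,174) and rocker (346,168). The scene view agrees, and so do the detections. Next I'll fit the console pose, then check it from the wrist camera.

```bash
cat > h.py <<'E'
from workcell import env
import cv2,numpy as np
M={"raise_key_top":(-.052,.1,.075),"pump_key_top":(-.052,0,.075),"lower_key_top":(-.052,-.1,.075),"stop_key_top":(.052,.092,.088),"rocker_raised_half":(.052,-.092,.076)}
def fit(obs):
    a=np.array([M[k][:2] for k,_ in obs]);b=np.array([v[:2] for _,v in obs])
    ac,bc=a-a.mean(0),b-b.mean(0)
    th=np.arctan2((ac[:,0]*bc[:,1]-ac[:,1]*bc[:,0]).sum(),(ac*bc).sum())
    R=np.array([[np.cos(th),-np.sin(th)],[np.sin(th),np.cos(th)]]);t=b.mean(0)-R@a.mean(0)
    return th,R,t,b-(a@R.T+t)
def look(cams):
    o=[]
    for n in cams:
        p=env.grab_frame(n)
        for k in M:
            d=env.search_frame(p,k)
            if d and d[0]["score"]>.5: o.append((k,d[0]["xyz"]))
    return o,p
def proj(p,X):
    from scipy.spatial.transform import Rotation as Ro
    c=Ro.from_euler("xyz",p["orientation"],degrees=True).inv().apply(np.atleast_2d(X)-p["position"])
    return np.c_[p["cx"]-p["fx"]*c[:,0]/c[:,2],p["cy"]+p["fy"]*c[:,1]/c[:,2]]
def show(p,th,R,t,f):
    im=p["image"].copy()
    pts=[np.r_[R@np.array(m[:2])+t,m[2]] for m in M.values()]+[np.r_[R@np.array([x,y])+t,.06] for x in(-.12,.12) for y in(-.16,.16)]
    pts.append(np.r_[R@np.array([.07,-.092])+t,.087])
    for u,v in proj(p,pts): cv2.drawMarker(im,(int(round(u)),int(round(v))),(0,0,255),0,10,1)
    cv2.imwrite(f,im)
E
python3 - <<'E'
from h import *
o,p=look(["top"])
th,R,t,r=fit(o);print(np.degrees(th),t,(r*1000).round(1).tolist()); show(p,th,R,t,"pics/top2.png")
s=env.read_state();env.move_straight([*s["position"][:2],.33]);env.gripper_to(0)
c=R@np.array([-.09,0])+t
env.goto([*c,.33],[180,0,np.degrees(th)])
o2,p=look(["wrist"]);print([(k,np.round(v,3)) for k,v in o2])
show(p,th,R,t,"pics/w1.png")
if len(o2)>2:
    th,R,t,r=fit(o2);print(np.degrees(th),t,(r*1000).round(1).tolist())
s=env.read_state();print(s["clock"],s["position"],s["opening"],s["joint_positions"])
E
```

```text
6.587292679291133 [0.58507134 0.08315306] [[0.1, -2.1], [-0.0, -1.4], [-1.3, 3.8], [0.1, -0.8], [1.1, 0.6]]
[('raise_key_top', array([0.523, 0.181, 0.074])), ('pump_key_top', array([0.534, 0.078, 0.075])), ('lower_key_top', array([ 0.546, -0.022,  0.078])), ('stop_key_top', array([0.629, 0.179, 0.089]))]
5.865501159379784 [0.58616433 0.08382745] [[-1.6, 2.9], [-0.5, -0.0], [1.4, -0.8], [0.7, -2.1]]
6.4167 [0.49568848 0.07316042 0.32992605] 0.0023027915735689642 [ 2.69943434e+01  5.70971123e+00 -1.19545237e+00  7.70578733e-04
 -8.31032368e+01  6.96245014e+01]
```

View pics/w1.png

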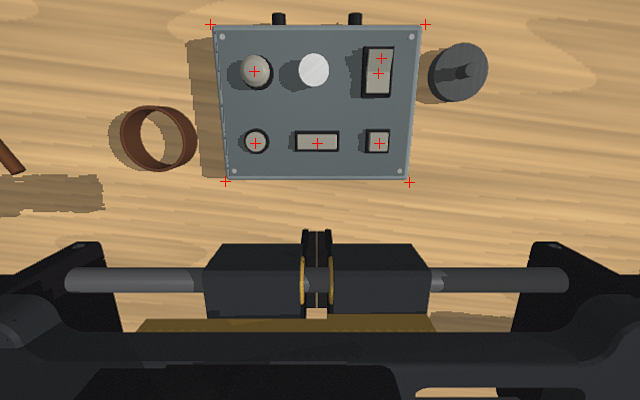

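View pics/top2.png

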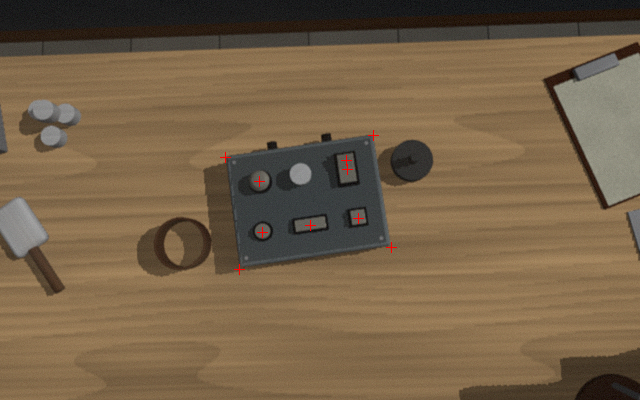

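The projected markers sit on all the caps in both pictures (wrist: round 256,142; bar 317,143; rocker 378,73), so the fit is good to about 2 mm. Pressing the rocker now.

```bash
cat >> h.py <<'E'
th=np.radians(6.3);R=np.array([[np.cos(th),-np.sin(th)],[np.sin(th),np.cos(th)]]);t=np.array([.5855,.0835])
def W(x,y,z): return np.r_[R@np.array([x,y])+t,z]
def st(m):
    s=env.read_state();print(m,round(s["clock"],2),s["position"].round(4),s["force"].round(1))
E
python3 - <<'E'
from h import *
O=[180,0,6.3]
env.goto(W(.069,-.092,.14),O);st("above")
print(env.move_straight(W(.069,-.092,.095),rate=.06))
print(env.move_straight(W(.069,-.092,.074),rate=.02,force_limit=14));st("press")
env.dwell(.3);st("hold")
env.move_straight(W(.069,-.092,.14))
env.goto(W(-.09,0,.2),O)
p=env.grab_frame("wrist");cv2.imwrite("pics/w2.png",p["image"]);st("end")
E
```

```text
above 7.45 [6.648e-01 1.000e-04 1.418e-01] [ 0.1 -0.4 -0.3]
False
False
press 9.55 [ 6.643e-01 -4.000e-04  7.420e-02] [ 0.2  0.  -0.3]
hold 9.85 [ 6.642e-01 -4.000e-04  7.410e-02] [-0.4 -0.4 -0.2]
end 11.28 [0.4969 0.0734 0.1991] [ 0.1 -0.1 -0.3]
```

View pics/w2.png

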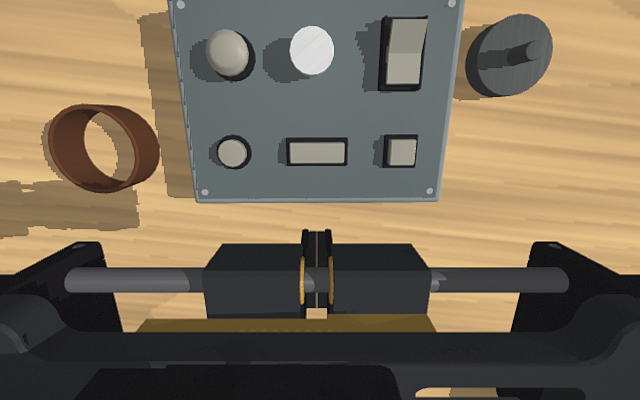

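Run:
```python
from h import *
p=env.grab_frame("scene")
u,v=proj(p,[W(.052,-.092,.08)])[0].astype(int)
f=lambda im:cv2.resize(im[v-35:v+35,u-50:u+50],None,fx=4,fy=4)
a=f(cv2.imread("pics/scene1.png"));b=f(p["image"])
env.goto(W(.069,-.092,.14),[180,0,6.3]);env.move_straight(W(.069,-.092,.1),rate=.1);st("x")
q=env.grab_frame("scene");c=f(q["image"])
w=env.grab_frame("wrist")["image"];w=cv2.resize(w[:350,150:550],(400,280))
cv2.imwrite("pics/cmp.png",np.vstack([np.hstack([a,b]),np.hstack([c,w])]))
```

```text
x 12.68 [6.644e-01 1.000e-04 1.010e-01] [-0.3  0.3  0.4]
```

View pics/cmp.png

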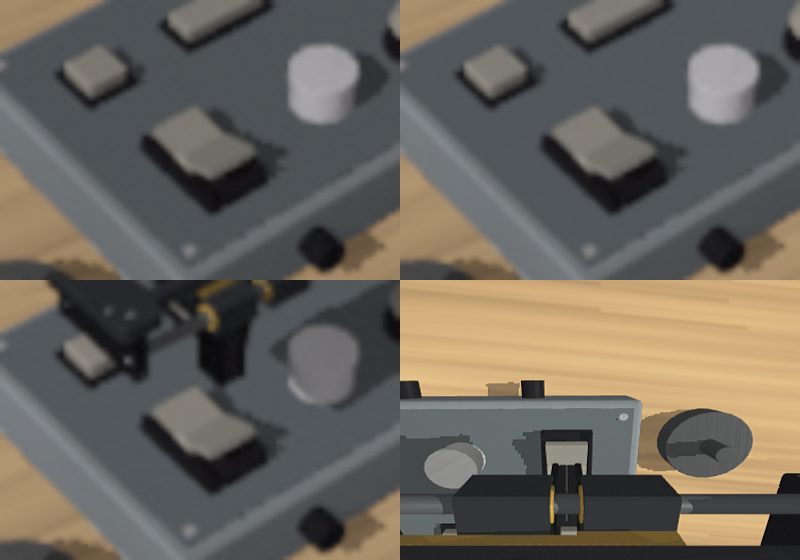

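Run:
```python
from h import *
st("now");s=env.read_state();print(s["tool_rot"],s["opening"])
T=s["position"]
p=env.grab_frame("scene");w=env.grab_frame("wrist");tp=env.grab_frame("top")
ims=[]
for q in(p,w,tp):
    im=q["image"].copy();pt=proj(q,[T,T+[0,0,.02],T+[0,0,.04],W(.072,-.092,.087)])
    print(pt.round(1).tolist(),q["position"],q["orientation"],[k for k in q])
    u,v=pt[0].astype(int);S=(6,50) if q is not w else (3,100);f,h=S
    y0=min(max(v-h,0),400-2*h);x0=u-h
    c=cv2.resize(im[y0:y0+2*h,x0:x0+2*h],None,fx=260/(2*h),fy=260/(2*h))
    for i,(a,b) in enumerate(pt): cv2.drawMarker(c,(int((a-x0)*130/h),int((b-y0)*130/h)),[(0,0,255),(0,255,0),(255,0,0),(0,255,255)][i],0,12,1)
    ims.append(c)
cv2.imwrite("pics/cmp2.png",np.hstack(ims))
```

```text
now 12.78 [ 0.6649 -0.      0.1014] [ 0.   0.3 -0.5]
[ 1.79996490e+02 -1.37030296e-01  6.33859650e+00] 0.0070128756774190965
[[322.2, 226.9], [322.3, 221.0], [322.4, 215.0], [322.6, 231.6]] [ 1.31731082 -0.41381991  0.88394549] [ 4.77513666e+01 -5.07844539e-02  5.87987854e+01] ['image', 'fx', 'fy', 'cx', 'cy', 'position', 'orientation', 'shot']
[[316.6, 224.5], [316.6, 235.3], [316.6, 248.4], [316.9, 215.3]] [0.74541534 0.00894007 0.29989239] [-1.68785064e+01  7.09724519e-02 -8.36674467e+01] ['image', 'fx', 'fy', 'cx', 'cy', 'position', 'orientation', 'shot']
[[345.8, 158.7], [346.1, 156.8], [346.3, 154.9], [345.6, 158.9]] [0.47599549 0.03369703 1.10338851] [  6.19757304   0.98415343 -91.70499037] ['image', 'fx', 'fy', 'cx', 'cy', 'position', 'orientation', 'shot']
```

View pics/cmp2.png

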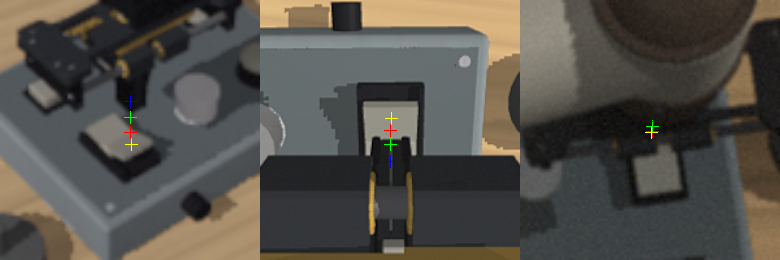

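The projected TCP (red) falls on the rocker, but the real fingertips end about 35–40 mm above it in both the scene and wrist views. Laterally they are aligned. That explains why there was no contact at z 0.074, and the rocker is still off. I'll descend under force limit to find the true contact height.

Run:
```python
from h import *
env.move_straight(W(.069,-.092,.07),rate=.1)
for z in np.arange(.064,.030,-.004):
    h=env.move_straight(W(.069,-.092,z),rate=.03,force_limit=12);st(h)
    if h: break
p=env.grab_frame("scene");cv2.imwrite("pics/s3.png",cv2.resize(p["image"][150:290,240:420],None,fx=4,fy=4))
```

```text
False 13.72 [ 6.642e-01 -4.000e-04  6.410e-02] [ 1.1 -0.4 -0.6]
False 14.01 [ 6.64e-01 -4.00e-04  5.97e-02] [-0.8 -0.4 -0.9]
False 14.29 [ 6.639e-01 -4.000e-04  5.570e-02] [ 0.6  0.8 -0.3]
False 14.57 [ 6.645e-01 -3.000e-04  5.220e-02] [-1.  -0.3  0.7]
False 14.86 [ 6.645e-01 -3.000e-04  4.810e-02] [1.1 0.5 2.2]
False 15.14 [ 6.644e-01 -3.000e-04  4.390e-02] [0.8 0.7 2.5]
True 15.35 [ 6.646e-01 -3.000e-04  4.380e-02] [-0.7  0.4  5.1]
```

View pics/s3.png

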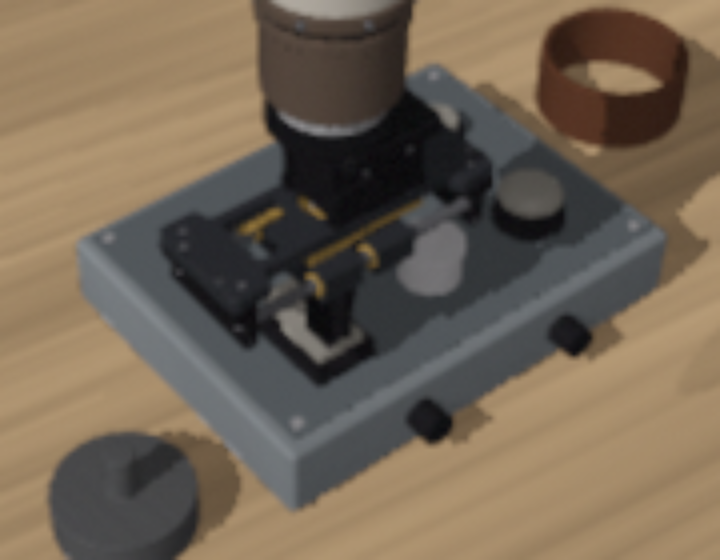

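The tips are now on the far half and the rocker is pushed level. The hard stop came at nominal z 0.0438, so the tip offset is 35 mm (79 mm minus 44 mm). Tin and stop are clear of the gripper. Next is the pump key, with contact expected at nominal 0.040 and the stop at 0.034.

Run:
```python
from h import *
env.dwell(.2);st("rocker")
env.move_straight(W(.069,-.092,.09));env.move_straight(W(-.052,0,.09),rate=.2)
env.move_straight(W(-.052,0,.05),rate=.1);st("over pump")
print(env.move_straight(W(-.052,0,.026),rate=.02,force_limit=12));env.dwell(.2);st("pump")
p=env.grab_frame("scene")
env.move_straight(W(-.052,0,.09));st("up")
q=env.grab_frame("scene")
f=lambda p:cv2.resize(p["image"][150:290,240:420],None,fx=2.2,fy=2.2)
cv2.imwrite("pics/s4.png",np.hstack([f(p),f(q)]))
```

```text
rocker 15.6 [ 6.646e-01 -4.000e-04  4.380e-02] [-2.7  1.3  5.3]
over pump 17.52 [0.5344 0.0775 0.0499] [-0.1 -0.2  0.4]
True
pump 18.55 [0.5339 0.0778 0.0338] [-1.1  1.   6. ]
up 19.12 [0.5331 0.0777 0.0892] [ 0.3  0.6 -0.7]
```

View pics/s4.png

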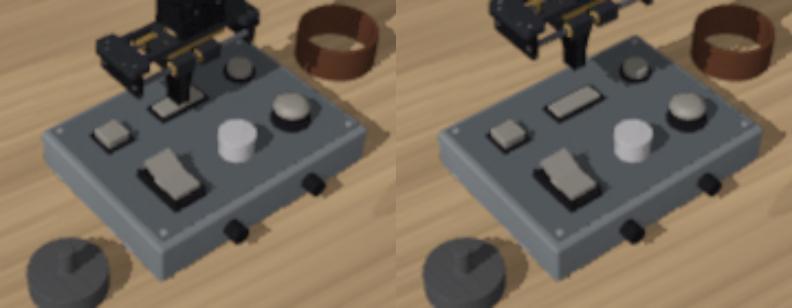

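The right panel shows the rocker's far half level at (570,175) and the pump bar sunk nearly to its bezel at (573,102). It stopped at nominal z 0.0338, as predicted. The bystanders haven't moved. The raise key is next.

Run:
```python
from h import *
env.move_straight(W(-.052,.1,.09),rate=.2);env.move_straight(W(-.052,.1,.05),rate=.1)
print(env.move_straight(W(-.052,.1,.026),rate=.02,force_limit=11));st("raise")
for z in np.arange(.033,.025,-.001):
    if env.read_state()["force"][2]>9 : break
    env.move_straight(W(-.052,.1,z),rate=.01);st(z)
env.dwell(.5);st("hold")
```

```text
True
raise 21.21 [0.5229 0.1772 0.0338] [-1.3  0.6  5.2]
0.033 21.46 [0.5229 0.1773 0.0338] [-2.6  0.3  6.9]
0.032 21.71 [0.5229 0.1773 0.0337] [-4.5 -0.4 10.6]
hold 22.21 [0.5229 0.1772 0.0337] [-4.8 -0.1 11.4]
```

The key is at its hard stop (nominal 0.0337, the same as the pump key) and held with about 11 N. Handing in.

```bash
python3 -c "
from workcell import env
print(env.close_job())"
```

```text
the job is handed in; nothing more can be done
None
```

I switched the rocker on, pressed the pump key in, and handed the job in with the raise key held against its stop at about 11 N (clock about 22 s of 42); the hand-in returned no verdict.

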